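# Click the propagation box lid shut

### The arm

A 6-joint arm with a two-finger parallel gripper is mounted at the origin on the work surface. World frame = base frame: x ahead of the robot, y to its left, z up, the work surface at z = 0. Lengths are in m, angles in rad, forces in N, time in s.
With the tool pointing down it reaches from about 0.25 to 0.725 m from the base axis. Payload 4 kg.
Tool frame: the origin (TCP) lies at the very end of the fingers, on their centre line; the grasp point (between the pads) lies 19 mm behind it; x points along the fingers, z is the direction in which the jaws open and shut, and the axes are right-handed (so a half turn about x gives the same grasp; the last joint's range is limited). The gripper opens to 85 mm and grips with 20 to 120 N. Pads are 22 mm wide; open, the fingers measure 114 mm over their backs; the gripper's body (76 mm by 85 mm) begins 54 mm behind the grasp point. The pads swing forward as they close: fully open they stand 13 mm farther back than shut.
Start: joints at [-1.134, 0.241, 0.005, 1.335, 0, 1.571], TCP at [0.212, -0.453, 0.231] pointing down, gripper open.
Joint ranges: [-2.72, 2.72], [-1.05, 1.87], [-1.09, 1.28], [-1.99, 2.15], [-1.42, 1.44], [-3.14, 3.14]. Speed limits (rad/s): [2.79, 2.79, 3.14, 3.14, 3.14, 3.14].

### API

Orientations are given as a unit quaternion [x, y, z, w].
In Python, from workcell import bot gives the robot as it stands.
- The arm moves only by the tool step_arm, never from a script. Its argument "series" is a list of rows, each an object of numbers: "x", "y", "z": the shift along the world's x, y, z in cm; "twist": the turn about the world's z in degrees; "jaw": the finger opening in cm, from 0 to 8.54. In form: [{"x": .., "y": .., "z": .., "twist": .., "jaw": ..}, ...]. A call has 1 to 10 rows; each row is the pose to reach, as a shift and turn from the pose measured when the call began; what a row does not reach only later rows make up. A row lasts 1/12 s, in which the tool goes at most 41.7 mm and 7.16 degrees, less where a joint would pass 70% of its speed; a pose out of reach is approached as far as the arm can. A call with a gripper value outside its range is refused whole. The fingers move at their own pace and stop on an object; the grip force is fixed at half the most. Time passes only in rows, so rows that repeat a pose let the fingers close. It gives the time, the measured TCP pose, the force and the opening at its end, in the units of the state.
- bot.get_obs(): the state, without advancing time (a new reading comes with each control period).
- bot.camera(name): name is "scene" or "top" or "wrist"; returns (picture, depth): 400x640x3 uint8, red, green, blue; 400x640 float32, m along the optical axis (not along the pixel's ray), 0 where there is no reading.
- bot.camera_info(name): a dict with "camera_matrix" (3x3 intrinsics, pixels), "R" (3x3) and "t" (3): a world point X has camera coordinates R X + t; the wrist camera has in their place "mount" (4x4, takes a point from camera to tool coordinates, whose origin is the TCP and whose axes are the tool frame's). Camera axes: x right, y down, z forward; pixel columns grow to the right and rows downward; lengths in m; the calibration is good to about 2 mm. The wrist camera is an equidistant fisheye: a pixel r from the principal point sees the ray r / f radians off the axis. A picture is of the moment at which its call begins: read the wrist's pose just before it. camera_info takes no time and is no camera call.
- bot.job_done(): hands the job in, once; it reports no verdict.
The state is a dict: "clock": time; "joint_pos": joint angles; "joint_vel": joint speeds; "tau": joint torques, N m; "eef_pos": TCP position; "tool_rot": TCP orientation; "ft_force": force on the tool from outside, world axes, zero at the start; "ft_torque": the same for the moment, N m; "grip_width": finger opening in m.
Only numpy, scipy, OpenCV 4.12 (cv2) and the standard library are available. Lean on these libraries where they do the work, as an engineer would, in place of code of your own. Each camera call takes 0.05 s, during which the arm holds its last target.

### The job

The clip-on lid of the propagation box has been laid on but is not shut: press down with the fingertips on each side of its white rim that still stands proud, working round until all four sections have clicked fully home, then take the hand away. Do not press on the clear window in the middle, do not lift, tip or shift the box, and leave the planter, pebble tray, pruner and hand fork where they are.

Things in the scene. Friction and masses are not known exactly. Their poses are not given: they have to be found in the camera images.
- propbox: Loose propagation box standing on the bench: grey plastic tub 130 mm (its x) by 170 mm (its y), 60 mm tall, about 1.1 kg in all, with a clip-on lid made of a clear window framed by a rim of four white sections, one per side. Origin: centre of the underside; z up; yaw is the box's heading.
- window: Thin clear lid window in the middle of the rim, 79 mm (box x) by 119 mm (box y), 3 mm thick; origin at its centre, its top 62 mm above the bench, so 8 mm below the top of a shut rim. Not to be pressed.
- rim_front (a joint): Slide of the white rim's long section along the box's -x side (170 mm along box y, 24 mm wide): 0 = standing proud by 8 mm, 0.008 m = clicked fully down. It resists with about 6 N at first, less as it goes down, and past 4.5 mm snaps down and stays by itself; let go earlier it springs back up. It moves straight down wherever along its length it is pressed. It may be up or already shut at the start.
- rim_front_top (a point): Centre of the top face of that section, at (-53, 0) mm in the box's x, y; it moves with it: 78 mm above the bench when proud, 70 mm when shut.
- rim_back (a joint): Slide of the white rim's long section along the box's +x side (170 x 24 mm): 0 = standing proud by 8 mm, 0.008 m = clicked fully down. It resists with about 6 N at first, less as it goes down, and past 4.5 mm snaps down and stays by itself; let go earlier it springs back up. It moves straight down wherever along its length it is pressed. It may be up or already shut at the start.
- rim_back_top (a point): Centre of the top face of that section, at (53, 0) mm in the box's x, y; it moves with it: 78 mm above the bench when proud, 70 mm when shut.
- rim_left (a joint): Slide of the white rim's short section along the box's +y side, between the long ones (79 mm along box x, 24 mm wide): 0 = standing proud by 8 mm, 0.008 m = clicked fully down. It resists with about 6 N at first, less as it goes down, and past 4.5 mm snaps down and stays by itself; let go earlier it springs back up. It moves straight down wherever along its length it is pressed. It may be up or already shut at the start.
- rim_left_top (a point): Centre of the top face of that section, at (0, 73) mm in the box's x, y; it moves with it: 78 mm above the bench when proud, 70 mm when shut.
- rim_right (a joint): Slide of the white rim's short section along the box's -y side (79 x 24 mm): 0 = standing proud by 8 mm, 0.008 m = clicked fully down. It resists with about 6 N at first, less as it goes down, and past 4.5 mm snaps down and stays by itself; let go earlier it springs back up. It moves straight down wherever along its length it is pressed. It may be up or already shut at the start.
- rim_right_top (a point): Centre of the top face of that section, at (0, -73) mm in the box's x, y; it moves with it: 78 mm above the bench when proud, 70 mm when shut.
- planter: Loose cobalt glazed planter with a small plant, 120 mm wide at the rim, 105 mm tall (leaves to 132 mm); origin under its centre. Leave alone.
- pebble_tray: Loose white ceramic tray of pebbles, 110 x 150 mm, 20 mm tall; origin under its centre. Leave alone.
- pruner: Loose black pruner lying flat, about 180 mm long, 21 mm tall; origin under its pivot, blades to its +x. Leave alone.
- garden_fork: Loose aluminium hand fork, 250 mm long, 24 mm tall; origin under its neck, tines to its +x. Leave alone.
Mind the look-alikes: they are no part of the job. There is more than one size of the propbox; the one meant has the size given above.

How it is judged:
At the end, for the whole second after the job is handed in: All four rim sections are down past 6.5 of their 8 mm; the box stands flat (within 0.05 rad), at rest on the bench, within 30 mm of where it began (value of joint each of rim_front, rim_back, rim_left, rim_right above 0.0065 m and angle between propbox's own z axis and vertical below 0.05 rad and height (world z) of propbox below 0.004 m and distance of propbox from where it was at the start of the episode below 0.03 m and linear speed of propbox below 0.02 m/s); the robot touches nothing.
It fails at once if the box is lifted, tipped or shifted (12 mm up, 0.15 rad, 30 mm) (height (world z) of propbox above 0.012 m or angle between propbox's own z axis and vertical above 0.15 rad or distance of propbox from where it was at the start of the episode above 0.03 m).
It fails at once if the clear window is pressed with more than 6 N (contact force between any of the arm, the fingers and window above 6 N).
It fails at once if a bystander is moved by more than 25 mm (distance of any of planter, pebble_tray, pruner, garden_fork from where it was at the start of the episode above 0.025 m).
It also fails if it takes over 45 s, if anything falls off the work surface, if the arm or the gripper's body presses on something with over 40 N, if the wrist force passes 120 N, or if a joint passes its speed limit or range.

## Working session

There is one attempt and no reset: what is moved stays moved. The work goes in short steps, Python scripts to look and compute and a tool call to move; the robot and the scene stay as the last step left them, time stands still between calls to the robot, and variables do not carry over. Pictures are saved under pics/ and viewed, and the job is handed in when it is done.

Besides the shell and the picture viewer there is one more tool, called after "Request:" by a JSON object that holds its "fn" and its "kwargs". step_arm: Moves the arm, as the interface text tells. Its arguments: {"type":"object","properties":{"series":{"type":"array","items":{"type":"object","properties":{"x":{"type":"number"},"y":{"type":"number"},"z":{"type":"number"},"twist":{"type":"number"},"jaw":{"type":"number"}}}}},"required":["series"]}

```bash
mkdir -p pics; python3 - <<'E'
from workcell import bot
import cv2,numpy as np
o=bot.get_obs();print({k:np.round(v,3) for k,v in o.items()})
for n in("scene","top"):
    p,d=bot.camera(n);np.savez(f"pics/{n}0.npz",p=p,d=d,**{k:np.array(v) for k,v in bot.camera_info(n).items() if k in("camera_matrix","R","t")})
    cv2.imwrite(f"pics/{n}0.png",p[:,:,::-1])
E
```

```text
{'clock': np.float64(0.0), 'joint_pos': array([-1.134,  0.241,  0.004,  1.335, -0.   ,  1.571]), 'joint_vel': array([ 0.   , -0.002,  0.001,  0.002,  0.   , -0.   ]), 'tau': array([ 1.0000e-03, -3.7232e+01,  2.5241e+01,  1.7000e-02,  0.0000e+00,
       -0.0000e+00]), 'eef_pos': array([ 0.211, -0.453,  0.23 ]), 'tool_rot': array([ 0.38 ,  0.597, -0.379,  0.596]), 'ft_force': array([-0.203,  0.197,  0.326]), 'ft_torque': array([-0.056, -0.047, -0.   ]), 'grip_width': np.float64(0.085)}
```

View pics/scene0.png

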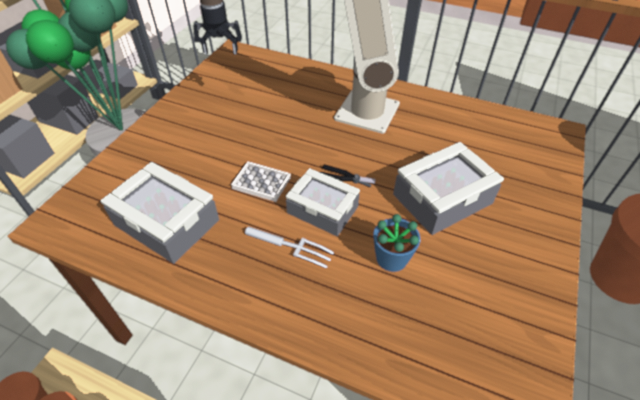

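View pics/top0.png

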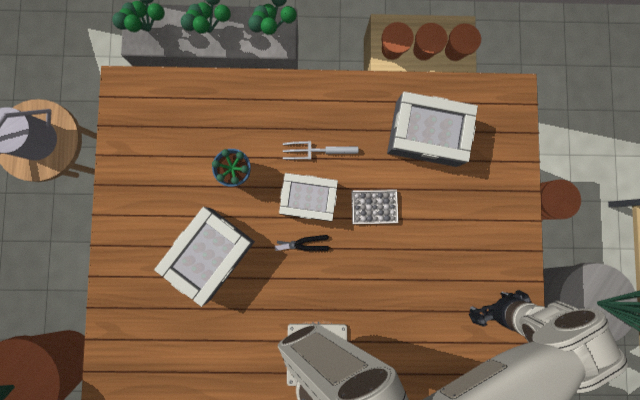

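Top view shows three candidate boxes: at (205,256), (308,197) and (433,130). I'll measure the size of each.

```bash
cat > h.py <<'E'
import numpy as np,cv2
def cloud(f):
    z=np.load(f);K,R,t,d=z['camera_matrix'],z['R'],z['t'],z['d']
    v,u=np.mgrid[:400,:640]
    c=np.stack([(u-K[0,2])/K[0,0]*d,(v-K[1,2])/K[1,1]*d,d],-1)
    return z['p'],(c-t)@R,d
E
python3 - <<'E'
from h import *
p,X,d=cloud('pics/top0.npz')
print("table z",np.median(X[310:330,200:260,2]), X[250:,:,:][50,230])
for n,(u,v) in dict(L=(205,256),M=(308,197),R=(433,130)).items():
    s=X[max(v-60,0):v+60,u-60:u+60].reshape(-1,3);c0=X[v,u];print(n,c0)
    wh=p[max(v-60,0):v+60,u-60:u+60].reshape(-1,3).min(1)
    m=(s[:,2]>.04)&(s[:,2]<.095)&(np.hypot(*(s[:,:2]-c0[:2]).T)<.14)&(wh>170)
    print(m.sum(),cv2.minAreaRect(s[m][:,:2].astype(np.float32)),np.percentile(s[m][:,2],[5,25,50,75,95]).round(4))
    c=p[max(v-60,0):v+60,u-60:u+60];cv2.imwrite(f'pics/crop{n}.png',cv2.resize(c[:,:,::-1],None,fx=4,fy=4,interpolation=cv2.INTER_CUBIC))
p,X,d=cloud('pics/scene0.npz')
c=p[130:250,80:520];cv2.imwrite('pics/scrop.png',cv2.resize(c[:,:,::-1],(800,218)))
E
```

```text
table z 0.00032272654486363193 [ 0.16565175  0.28243373 -0.00257826]
L [0.31331449 0.34784817 0.08351435]
1065 ((0.30250152945518494, 0.35932186245918274), (0.11074741929769516, 0.20848709344863892), 53.5888786315918) [0.083  0.0856 0.0874 0.089  0.0915]
M [0.50178233 0.03251341 0.06356995]
1666 ((0.5036100745201111, 0.03337867558002472), (0.1698499321937561, 0.13093946874141693), 83.2815170288086) [0.0595 0.0637 0.0761 0.0788 0.0818]
R [ 0.7188208  -0.36168477  0.09150681]
460 ((0.727578341960907, -0.3644895553588867), (0.16035741567611694, 0.10762526839971542), 80.52716827392578) [0.0838 0.086  0.088  0.0899 0.0925]
```

M (308,197) measures 131 x 170 mm with the rim at about 76–79 mm, so it fits. L and R are bigger and taller. Next I check each section's height and an enlarged crop.

```bash
python3 - <<'E'
from h import *
c0=np.array([.5036,.0334]);a=np.radians(83.28-90)
for f in('top','scene'):
    p,X,d=cloud(f'pics/{f}0.npz')
    q=(X[...,:2]-c0)@np.array([[np.cos(a),-np.sin(a)],[np.sin(a),np.cos(a)]])
    m=(X[...,2]>.05)&(X[...,2]<.1)&(p.min(-1)>150)
    for n,(x,y,hx,hy) in dict(front=(-.053,0,.008,.07),back=(.053,0,.008,.07),left=(0,.073,.03,.008),right=(0,-.073,.03,.008),win=(0,0,.03,.04)).items():
        k=m&(abs(q[...,0]-x)<hx)&(abs(q[...,1]-y)<hy)
        print(f,n,k.sum(),np.round(np.median(X[k][:,2]),4) if k.any() else None)
    k=(X[...,2]>.066)&(X[...,2]<.09)&(abs(q[...,0])<.1)&(abs(q[...,1])<.12)&(p.min(-1)>150)
    print(cv2.minAreaRect(X[k][:,:2].astype(np.float32)))
E
python3 -c "
import cv2
p=cv2.imread('pics/scene0.png')[160:240,275:375];cv2.imwrite('pics/sM.png',cv2.resize(p,None,fx=6,fy=6,interpolation=2))"
```

```text
top front 227 0.0779
top back 220 0.0781
top left 97 0.0781
top right 96 0.0786
top win 469 0.0621
((0.5037106275558472, 0.0322098433971405), (0.17267735302448273, 0.13241593539714813), 82.79425811767578)
scene front 182 0.077
scene back 208 0.0773
scene left 89 0.0773
scene right 81 0.0766
scene win 432 0.0613
((0.5061797499656677, 0.03610289841890335), (0.17667880654335022, 0.13732723891735077), 83.48471069335938)
```

View pics/cropM.png

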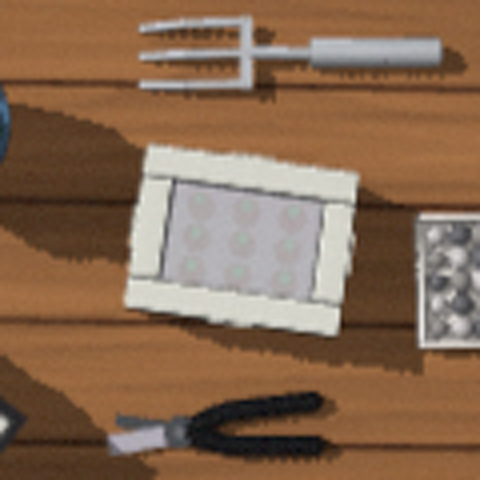

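```bash
sleep 1
```

```text
(no output)
```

View pics/sM.png

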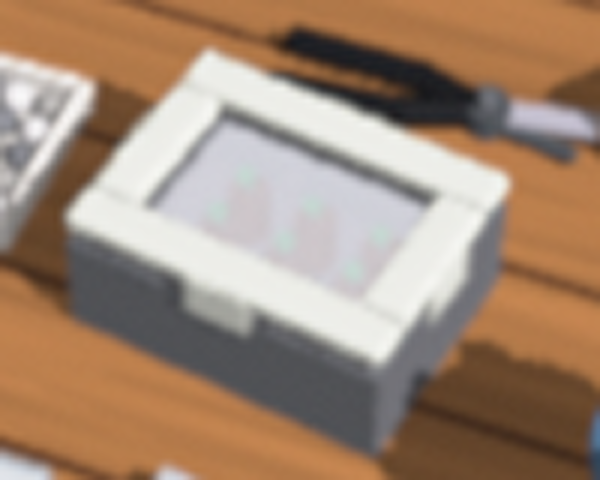

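```bash
python3 - <<'E'
from workcell import bot
from scipy.spatial.transform import Rotation as R
import numpy as np
o=bot.get_obs();M=R.from_quat(o['tool_rot']).as_matrix();print(M.round(3),np.degrees(np.arctan2(M[1,2],M[0,2])),o['eef_pos'])
from h import *
p,X,d=cloud('pics/top0.npz');print(X[168,232],X[244,290],X[207,375])
E
```

```text
[[-0.001  0.906  0.423]
 [ 0.002  0.423 -0.906]
 [-1.    -0.    -0.002]] -64.97358451781342 [ 0.21129492 -0.45255945  0.23050953]
[0.58699981 0.2710611  0.09355999] [0.350477   0.08901605 0.01664106] [ 0.47508897 -0.18896709  0.01913873]
```

All four sections are proud, and the box is at (0.504, 0.033) with a yaw of about -6.9°. I'll start with the right section (-y).

Request:
{"fn": "step_arm", "kwargs": {"series": [{"x": 2.8,"y": 4,"z": 0,"twist": 6,"jaw": 0},{"x": 5.6,"y": 8,"z": 0,"twist": 12,"jaw": 0},{"x": 8.4,"y": 12,"z": 0,"twist": 18,"jaw": 0},{"x": 10.5,"y": 15,"z": 0,"twist": 24,"jaw": 0},{"x": 12.5,"y": 18,"z": 0,"twist": 30,"jaw": 0},{"x": 14.5,"y": 21,"z": -0.5,"twist": 36,"jaw": 0},{"x": 16.5,"y": 24,"z": -1,"twist": 42,"jaw": 0},{"x": 18.5,"y": 27,"z": -1,"twist": 48,"jaw": 0},{"x": 20.5,"y": 30,"z": -2,"twist": 54,"jaw": 0},{"x": 22.5,"y": 33,"z": -3,"twist": 58,"jaw": 0}]}}

```text
clock: 0.93
eef_pos: [0.4372, -0.1208, 0.2005]
tool_rot: [0.041, 0.706, -0.041, 0.706]
ft_force: [-0.1, -0.7, 0.9]
grip_width: 0.0002
```

Request:
{"fn": "step_arm", "kwargs": {"series": [{"x": 2,"y": 2.7,"z": -2,"jaw": 0},{"x": 4,"y": 5.4,"z": -4,"jaw": 0},{"x": 5.8,"y": 8.1,"z": -6,"jaw": 0},{"x": 5.8,"y": 8.1,"z": -8,"jaw": 0},{"x": 5.8,"y": 8.1,"z": -10,"jaw": 0},{"x": 5.8,"y": 8.1,"z": -10.5,"jaw": 0},{"x": 5.8,"y": 8.1,"z": -10.5,"jaw": 0}]}}

```text
$.series[0]: bad value
```

```bash
python3 - <<'E'
from workcell import bot
import cv2
print(bot.get_obs()['eef_pos'],bot.get_obs()['ft_force'])
for n in("wrist","scene"):
    p,d=bot.camera(n)
    if n=="scene":p=cv2.resize(p[130:250,250:410],None,fx=4,fy=4)
    cv2.imwrite(f"pics/{n}1.png",p[:,:,::-1])
E
```

```text
[ 0.43721049 -0.12076286  0.20048643] [-0.07927871 -0.70309299  0.93493628]
```

View pics/wrist1.png

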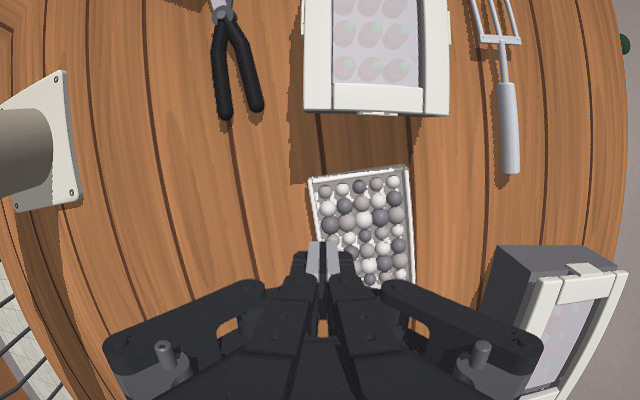

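View pics/scene1.png

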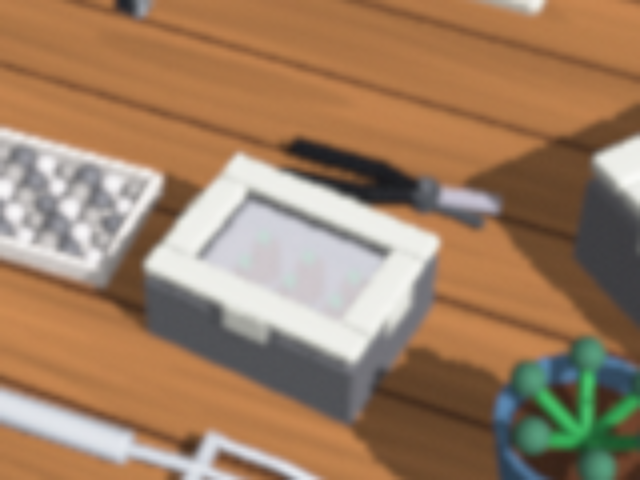

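The wrist view shows the closed fingers at (322,260) over the tray and the box at (375,60). The move call was refused because every row needs all its fields, so I'll resend it.

Request:
{"fn": "step_arm", "kwargs": {"series": [{"x": 2,"y": 2.7,"z": -2,"twist": 0,"jaw": 0},{"x": 4,"y": 5.4,"z": -4,"twist": 0,"jaw": 0},{"x": 5.8,"y": 8.1,"z": -6,"twist": 0,"jaw": 0},{"x": 5.8,"y": 8.1,"z": -8,"twist": 0,"jaw": 0},{"x": 5.8,"y": 8.1,"z": -10,"twist": 0,"jaw": 0},{"x": 5.8,"y": 8.1,"z": -10.5,"twist": 0,"jaw": 0},{"x": 5.8,"y": 8.1,"z": -10.5,"twist": 0,"jaw": 0}]}}

```text
clock: 1.62
eef_pos: [0.4933, -0.0376, 0.0918]
tool_rot: [0.041, 0.709, -0.04, 0.703]
ft_force: [-0.2, 0.0, 1.5]
grip_width: 0.0
```

```bash
python3 - <<'E'
from workcell import bot
import cv2
print(bot.get_obs()['eef_pos'],bot.get_obs()['ft_force'])
for n in("wrist","scene"):
    p,d=bot.camera(n)
    if n=="scene":p=cv2.resize(p[130:250,250:410],None,fx=4,fy=4)
    cv2.imwrite(f"pics/{n}2.png",p[:,:,::-1])
E
```

```text
[ 0.49330299 -0.03762442  0.09181796] [-0.15759543  0.03712907  1.53591034]
```

View pics/wrist2.png

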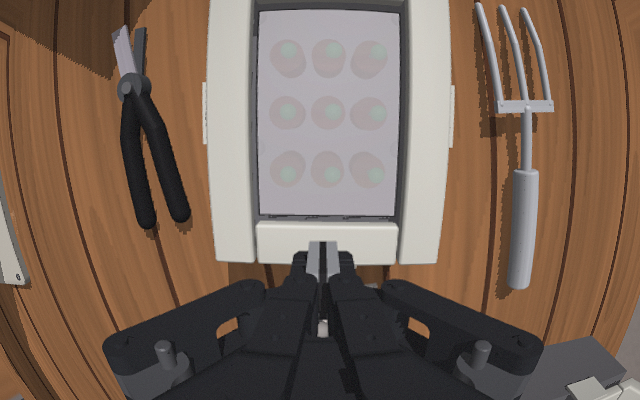

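View pics/scene2.png

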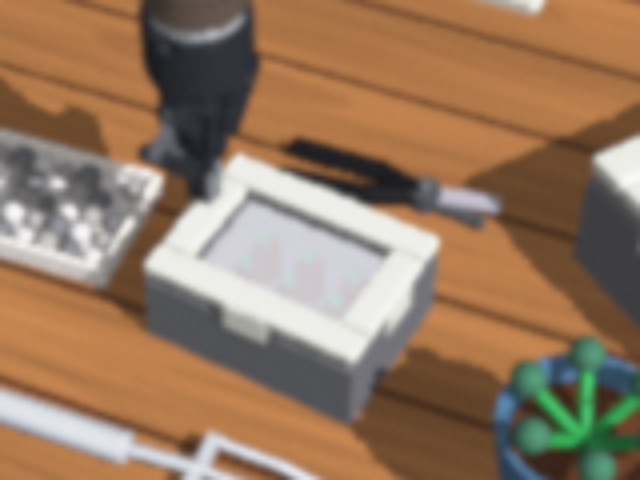

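Fingertips at wrist (322,255) are centred over the right section (rows 222–265). Now I press.

Request:
{"fn": "step_arm", "kwargs": {"series": [{"x": 0.1,"y": -0.1,"z": -0.8,"twist": 0,"jaw": 0},{"x": 0.1,"y": -0.1,"z": -1.3,"twist": 0,"jaw": 0},{"x": 0.1,"y": -0.1,"z": -1.7,"twist": 0,"jaw": 0},{"x": 0.1,"y": -0.1,"z": -2.0,"twist": 0,"jaw": 0},{"x": 0.1,"y": -0.1,"z": -2.1,"twist": 0,"jaw": 0}]}}

```text
clock: 2.13
eef_pos: [0.4965, -0.0392, 0.0731]
tool_rot: [0.041, 0.707, -0.04, 0.705]
ft_force: [-0.2, 0.1, 0.1]
grip_width: 0.0
```

Request:
{"fn": "step_arm", "kwargs": {"series": [{"x": 0,"y": 0,"z": -0.2,"twist": 0,"jaw": 0},{"x": 0,"y": 0,"z": -0.4,"twist": 0,"jaw": 0},{"x": 0,"y": 0,"z": -0.4,"twist": 0,"jaw": 0}]}}

```text
clock: 2.38
eef_pos: [0.4966, -0.0392, 0.07]
tool_rot: [0.041, 0.707, -0.04, 0.705]
ft_force: [-2.6, -0.6, 7.9]
grip_width: -0.0001
```

Firm contact at z = 0.070 m shows the right section is home. Next is left (+y), passing above the window at z ≈ 0.13 m.

Request:
{"fn": "step_arm", "kwargs": {"series": [{"x": 0,"y": 0,"z": 3,"twist": 0,"jaw": 0},{"x": 0,"y": 0,"z": 5.5,"twist": 0,"jaw": 0},{"x": 0.4,"y": 3.6,"z": 5.5,"twist": 0,"jaw": 0},{"x": 0.8,"y": 7.2,"z": 5.5,"twist": 0,"jaw": 0},{"x": 1.2,"y": 10.8,"z": 5.5,"twist": 0,"jaw": 0},{"x": 1.6,"y": 14.5,"z": 5.5,"twist": 0,"jaw": 0},{"x": 1.6,"y": 14.5,"z": 5.5,"twist": 0,"jaw": 0},{"x": 1.6,"y": 14.5,"z": 4,"twist": 0,"jaw": 0},{"x": 1.6,"y": 14.5,"z": 2.5,"twist": 0,"jaw": 0},{"x": 1.6,"y": 14.5,"z": 2.5,"twist": 0,"jaw": 0}]}}

```text
clock: 3.22
eef_pos: [0.51, 0.1056, 0.092]
tool_rot: [0.04, 0.709, -0.04, 0.703]
ft_force: [-0.9, -0.4, 0.5]
grip_width: -0.0
```

```bash
python3 - <<'E'
from workcell import bot
import cv2
p,d=bot.camera("wrist");q,d=bot.camera("scene")
q=cv2.resize(q[130:250,250:410],(533,400))
import numpy as np
cv2.imwrite("pics/w3.png",p[:,:,::-1]);cv2.imwrite("pics/s3.png",q[:,:,::-1])
E
```

```text
(no output)
```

View pics/w3.png

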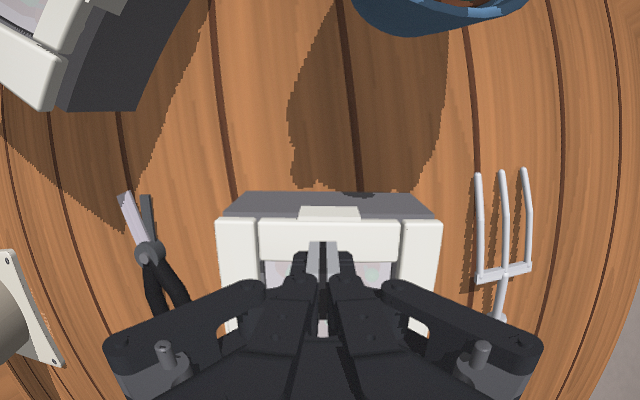

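View pics/s3.png

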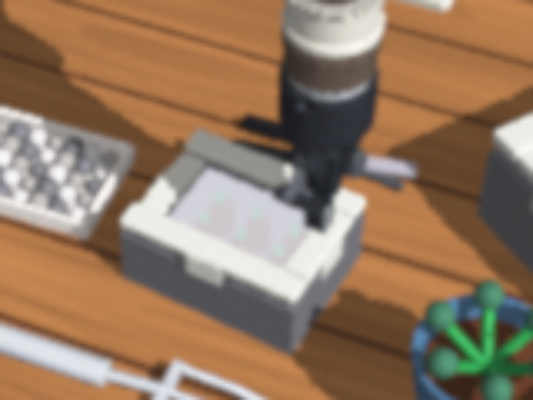

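The geometry matches the right side: tip at (322,250), section at rows 221–262. Pressing left.

Request:
{"fn": "step_arm", "kwargs": {"series": [{"x": 0.2,"y": 0.1,"z": -0.8,"twist": 0,"jaw": 0},{"x": 0.2,"y": 0.1,"z": -1.3,"twist": 0,"jaw": 0},{"x": 0.2,"y": 0.1,"z": -1.7,"twist": 0,"jaw": 0},{"x": 0.2,"y": 0.1,"z": -2.1,"twist": 0,"jaw": 0},{"x": 0.2,"y": 0.1,"z": -2.3,"twist": 0,"jaw": 0},{"x": 0.2,"y": 0.1,"z": -2.5,"twist": 0,"jaw": 0},{"x": 0.2,"y": 0.1,"z": -2.5,"twist": 0,"jaw": 0}]}}

```text
clock: 3.9
eef_pos: [0.514, 0.1064, 0.07]
tool_rot: [0.041, 0.708, -0.04, 0.704]
ft_force: [-1.9, -0.6, 5.3]
grip_width: 0.0002
```

Left is home too (z = 0.070 m, 5 N). Next is front (-x). The shut tips are narrower than the 24 mm rim, so no twist is needed.

Request:
{"fn": "step_arm", "kwargs": {"series": [{"x": 0,"y": 0,"z": 3,"twist": 0,"jaw": 0},{"x": 0,"y": 0,"z": 5.5,"twist": 0,"jaw": 0},{"x": -2,"y": -2.2,"z": 5.5,"twist": 0,"jaw": 0},{"x": -4,"y": -4.4,"z": 5.5,"twist": 0,"jaw": 0},{"x": -6.2,"y": -6.7,"z": 5.5,"twist": 0,"jaw": 0},{"x": -6.2,"y": -6.7,"z": 5.5,"twist": 0,"jaw": 0},{"x": -6.2,"y": -6.7,"z": 4,"twist": 0,"jaw": 0},{"x": -6.2,"y": -6.7,"z": 2.5,"twist": 0,"jaw": 0},{"x": -6.2,"y": -6.7,"z": 2.5,"twist": 0,"jaw": 0}]}}

```text
clock: 4.65
eef_pos: [0.4501, 0.0392, 0.0929]
tool_rot: [0.041, 0.709, -0.04, 0.703]
ft_force: [0.2, 0.0, -0.2]
grip_width: -0.0001
```

```bash
python3 - <<'E'
from workcell import bot
import cv2
p,d=bot.camera("wrist")
cv2.imwrite("pics/w4.png",p[:,:,::-1])
E
```

```text
(no output)
```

View pics/w4.png

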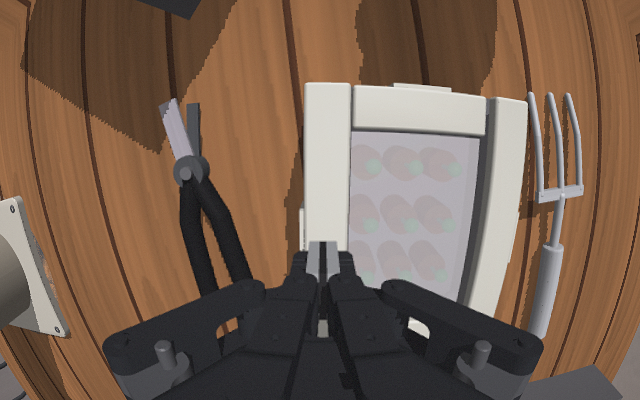

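The tip (cols 307–340) sits within the front section (304–348). Pressing.

Request:
{"fn": "step_arm", "kwargs": {"series": [{"x": 0,"y": 0,"z": -0.8,"twist": 0,"jaw": 0},{"x": 0,"y": 0,"z": -1.3,"twist": 0,"jaw": 0},{"x": 0,"y": 0,"z": -1.7,"twist": 0,"jaw": 0},{"x": 0,"y": 0,"z": -2.1,"twist": 0,"jaw": 0},{"x": 0,"y": 0,"z": -2.4,"twist": 0,"jaw": 0},{"x": 0,"y": 0,"z": -2.6,"twist": 0,"jaw": 0},{"x": 0,"y": 0,"z": -2.6,"twist": 0,"jaw": 0}]}}

```text
clock: 5.28
eef_pos: [0.4512, 0.0395, 0.0699]
tool_rot: [0.041, 0.708, -0.04, 0.704]
ft_force: [-5.5, -1.1, 17.2]
grip_width: -0.0
```

Request:
{"fn": "step_arm", "kwargs": {"series": [{"x": 0,"y": 0,"z": 3,"twist": 0,"jaw": 0},{"x": 0,"y": 0,"z": 5.5,"twist": 0,"jaw": 0},{"x": 3.5,"y": -0.4,"z": 5.5,"twist": 0,"jaw": 0},{"x": 7,"y": -0.8,"z": 5.5,"twist": 0,"jaw": 0},{"x": 10.5,"y": -1.3,"z": 5.5,"twist": 0,"jaw": 0},{"x": 10.5,"y": -1.3,"z": 5.5,"twist": 0,"jaw": 0},{"x": 10.5,"y": -1.3,"z": 4,"twist": 0,"jaw": 0},{"x": 10.5,"y": -1.3,"z": 2.5,"twist": 0,"jaw": 0},{"x": 10.5,"y": -1.3,"z": 2.5,"twist": 0,"jaw": 0}]}}

```text
clock: 6.03
eef_pos: [0.5537, 0.0264, 0.0914]
tool_rot: [0.041, 0.71, -0.04, 0.701]
ft_force: [-1.0, -0.3, -0.5]
grip_width: -0.0
```

```bash
python3 - <<'E'
from workcell import bot
import cv2
p,d=bot.camera("wrist")
cv2.imwrite("pics/w5.png",p[:,:,::-1])
E
```

```text
(no output)
```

View pics/w5.png

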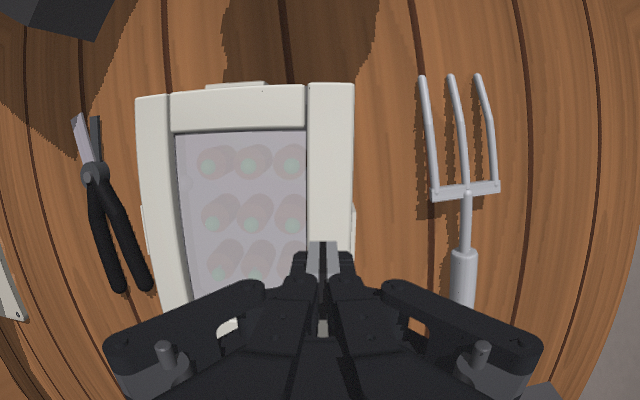

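Front is home (z = 0.0699 m, 17 N). For back, the tip (307–340) is within the section (308–354). Pressing with +3 mm in x.

Request:
{"fn": "step_arm", "kwargs": {"series": [{"x": 0.3,"y": 0,"z": -0.8,"twist": 0,"jaw": 0},{"x": 0.3,"y": 0,"z": -1.3,"twist": 0,"jaw": 0},{"x": 0.3,"y": 0,"z": -1.7,"twist": 0,"jaw": 0},{"x": 0.3,"y": 0,"z": -2.1,"twist": 0,"jaw": 0},{"x": 0.3,"y": 0,"z": -2.3,"twist": 0,"jaw": 0},{"x": 0.3,"y": 0,"z": -2.4,"twist": 0,"jaw": 0},{"x": 0.3,"y": 0,"z": -2.4,"twist": 0,"jaw": 0}]}}

```text
clock: 6.67
eef_pos: [0.5576, 0.0265, 0.07]
tool_rot: [0.041, 0.709, -0.04, 0.703]
ft_force: [-0.9, -0.1, 6.5]
grip_width: -0.0004
```

Request:
{"fn": "step_arm", "kwargs": {"series": [{"x": 0,"y": 0,"z": 3,"twist": 0,"jaw": 0},{"x": 0,"y": 0,"z": 6,"twist": 0,"jaw": 0},{"x": 0,"y": 0,"z": 10,"twist": 0,"jaw": 0},{"x": -3,"y": -3,"z": 12,"twist": 0,"jaw": 0},{"x": -6,"y": -6,"z": 13,"twist": 0,"jaw": 0},{"x": -9,"y": -9,"z": 13,"twist": 0,"jaw": 0},{"x": -12,"y": -12,"z": 13,"twist": 0,"jaw": 0},{"x": -15,"y": -15,"z": 13,"twist": 0,"jaw": 0},{"x": -17,"y": -18,"z": 13,"twist": 0,"jaw": 0},{"x": -19,"y": -21,"z": 13,"twist": 0,"jaw": 0}]}}

```text
clock: 7.5
eef_pos: [0.3657, -0.1844, 0.2003]
tool_rot: [0.041, 0.709, -0.04, 0.703]
ft_force: [0.6, -0.4, 0.7]
grip_width: -0.0002
```

Request:
{"fn": "step_arm", "kwargs": {"series": [{"x": -2,"y": -4,"z": 0,"twist": 0,"jaw": 0},{"x": -4,"y": -7,"z": 0,"twist": 0,"jaw": 0},{"x": -5,"y": -10,"z": 0,"twist": 0,"jaw": 0},{"x": -6,"y": -13,"z": 0,"twist": 0,"jaw": 0},{"x": -6,"y": -13,"z": 0,"twist": 0,"jaw": 0}]}}

```text
clock: 7.92
eef_pos: [0.3042, -0.319, 0.2005]
tool_rot: [0.042, 0.709, -0.044, 0.703]
ft_force: [-0.2, 0.4, 0.3]
grip_width: 0.0001
```

```bash
python3 - <<'E'
from workcell import bot
import cv2
from h import *
for n in("scene","top"):
    p,d=bot.camera(n);np.savez(f"pics/{n}9.npz",p=p,d=d,**{k:np.array(v) for k,v in bot.camera_info(n).items() if k in("camera_matrix","R","t")})
    cv2.imwrite(f"pics/{n}9.png",p[:,:,::-1])
c0=np.array([.5036,.0330]);a=np.radians(-6.9)
for f in('top','scene'):
    p,X,d=cloud(f'pics/{f}9.npz')
    q=(X[...,:2]-c0)@np.array([[np.cos(a),-np.sin(a)],[np.sin(a),np.cos(a)]])
    m=(X[...,2]>.05)&(X[...,2]<.1)&(p.min(-1)>80)
    for n,(x,y,hx,hy) in dict(front=(-.053,0,.008,.07),back=(.053,0,.008,.07),left=(0,.073,.03,.008),right=(0,-.073,.03,.008),win=(0,0,.03,.04)).items():
        k=m&(abs(q[...,0]-x)<hx)&(abs(q[...,1]-y)<hy)
        print(f,n,k.sum(),np.round(np.median(X[k][:,2]),4) if k.any() else None)
    k=(X[...,2]>.064)&(X[...,2]<.09)&(abs(q[...,0])<.1)&(abs(q[...,1])<.12)
    print(cv2.minAreaRect(X[k][:,:2].astype(np.float32)))
E
```

```text
top front 223 0.0703
top back 218 0.0703
top left 96 0.0699
top right 93 0.0704
top win 469 0.0622
((0.5019130706787109, 0.03190577030181885), (0.17443999648094177, 0.13456808030605316), 83.4006576538086)
scene front 187 0.0691
scene back 207 0.0692
scene left 89 0.0691
scene right 78 0.0692
scene win 430 0.0612
((0.5064769387245178, 0.036237459629774094), (0.17519152164459229, 0.13840138912200928), 84.83436584472656)
```

View pics/top9.png

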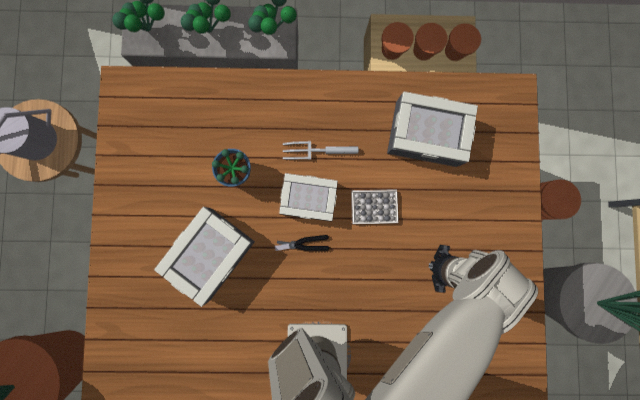

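All four sections read 70 mm. The box at (308,197) and the bystanders are where they started, and the hand is clear. Handing in.

```bash
python3 -c "
from workcell import bot
print(bot.job_done())"
```

```text
the job is handed in; nothing more can be done
None
```

The propagation box lid is shut. I pressed the right, left, front and back rim sections with closed fingertips, moved the hand away and handed the job in after about 8 s of robot time. No verdict is reported.

- **Box chosen:** Of the three boxes, only the middle one fits the given size, at 131 × 170 mm. All four of its rim sections stood proud at about 78 mm before I started.
- **Rim sections:** Each press ended in firm contact at 70 mm above the bench, with 5–17 N on the wrist. In the final depth images all four read about 70 mm from the top camera and 69 mm from the scene camera.
- **Box and window:** The box moved no more than about 2 mm, which is within measuring error. I never pressed on the window.
- **Bystanders:** The planter, pebble tray, pruner and hand fork look unmoved in the final top view. I did not measure their positions.
- **Disagreements:** The two cameras differ by about 1 mm in height and up to about 5 mm in box position. One move call was refused because its rows lacked a twist value, so nothing moved and I resent it complete.

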